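# Clamp the cam-lock cap onto the garment steamer's filler neck

## Task

Close the garment steamer: set the loose aluminium cap, its two red arms still up, squarely over the steamer's filler neck and bed the rubber seal by pushing the cap down with 16 to 25 N for half a second. Then swing both red arms down together, all the way along the neck, so that they lock the cap. Never load the neck with more than 40 N, and leave the brush, the polish tin and the spray bottle where they are.

Things in the scene. Friction and masses are not known exactly. Their poses are not given: they have to be found in the camera images.
- steamer: Garment steamer: a low blue tank 165 x 185 mm on a grey base, bolted down; tank top 75 mm above the table. Origin under its centre, z up. Its metal filler neck stands upright over the origin, out of a 52 mm flange (up to 83 mm): 34 mm diameter, then a groove of 26 mm diameter and 24 mm height, then a head.
- neck_axis (a point): Point on the axis of the filler neck, 164.5 mm above the table, z up. The neck is screwed in by hand: its true top lies 0 to 10 mm below this point (not measured; feel for it). From the top down: a black rubber seal pad, 30 mm diameter, 5 mm high, springy (2 N to begin with, 5 N more per mm, rigid after 4 mm); a head of 36 mm diameter, 8 mm high, 1.5 mm chamfer; the groove.
- cap_center (a point): Centre of the loose aluminium cap (0.3 kg), half-way up, z up. A round cup, mouth down, 37 mm high, 48 mm diameter; bore 38.4 mm wide, 31 mm deep. Black grip flats on its +x and -x sides, 52 mm apart, 26 mm wide, from 2 to 32 mm above the rim: grip there. Red arms hinged at its +y and -y. Laid on the seal it is 12.5 mm below the neck's true top; locked, about 2 mm lower.
- cap_rim (a point): Centre of the cap's mouth, on the plane of its rim, 18.5 mm below cap_center.
- cam_a (a joint): Angle (rad) of the red arm on the cap's +y side: 0 = up and out, 35 degrees above level (starts 0 to 0.4); 0.61 level; 2.18 straight down along the neck, locked, at its stop. Hinge line along the cap's x, 28 mm from the cap's axis, 2.5 mm below cap_center. Stiff (0.06 N m), stays where left. Its cam enters the groove from about 1.2 on and is blocked by the head if the cap is not down.
- cam_b (a joint): Angle of the other red arm, on the cap's -y side; the same as cam_a. Going down, the cams draw the cap into the seal, against up to 15 N, and hold it there.
- cam_a_tip (a point): Outer end of arm a, on its centre line, 45 mm from its hinge. The arm is a straight bar 14 mm wide and 8 mm thick; with both arms down they measure 64 mm over their outer faces and their ends are 47.5 mm below cap_center.
- cam_b_tip (a point): Outer end of arm b, on its centre line, 45 mm from its hinge.
- spray_mid (a point): Middle of the white spray bottle with a blue cap, 56 mm diameter, 150 mm high; a bystander.
- polish_mid (a point): Middle of the flat dark shoe-polish tin, 72 mm diameter, 45 mm high; a bystander.
- brush_mid (a point): Middle of the wooden shoe brush, 150 x 45 x 38 mm, lying to one side of the work; a bystander.

How it is judged (in metres and radians):
On the way:
1. the cap sits squarely over the neck, arms still up (under 0.55 rad), and is pushed down on the seal with over 14 N (horizontal distance between cap_rim and neck_axis below 0.003 m and z of cap_center in the frame of neck_axis below -0.011 m and angle between the z axis of cap_center and the z axis of neck_axis, either way round below 0.08 rad and value of joint each of cam_a, cam_b below 0.55 rad and contact force between cap and steamer above 14 N), for 0.3 s.
At the end, for the whole second after the job is handed in: Both arms are within 0.18 rad of straight down (2.0 rad or more), the cap is down on the neck (cap_center more than 13.5 mm below neck_axis), within 3 mm of the neck's axis, upright within 0.05 rad, at rest and released (value of joint each of cam_a, cam_b above 2 rad and z of cap_center in the frame of neck_axis below -0.0135 m and horizontal distance between cap_rim and neck_axis below 0.003 m and angle between the z axis of cap_center and the z axis of neck_axis, either way round below 0.05 rad and linear speed of cap below 0.02 m/s); the robot touches nothing.
It fails at once if more than 40 N between the cap (with its arms) and the steamer (contact force between cap and steamer above 40 N).
It fails at once if one arm swung down (past 1.7 rad) while the other is still up (under 1.0 rad) ((value of joint cam_a above 1.7 rad and value of joint cam_b below 1 rad) or (value of joint cam_b above 1.7 rad and value of joint cam_a below 1 rad)).
It fails at once if the spray bottle, the polish tin or the brush moved by more than 20 mm (distance of any of spray_mid, polish_mid, brush_mid from where it was at the start of the episode above 0.02 m).
It also fails if it takes over 72 s, if anything falls off the work surface, if the arm or the gripper's body presses on something with over 40 N, if the wrist force passes 120 N, or if a joint passes its speed limit or range.

## Robot

A 6-joint arm with a two-finger parallel gripper is mounted at the origin on the work surface. World frame = base frame: x ahead of the robot, y to its left, z up, the work surface at z = 0. Lengths are in mm, angles in rad, forces in N, time in s.
With the tool pointing down it reaches from about 275 to 775 mm from the base axis. Payload 14.6 kg.
Tool frame: the origin (TCP) lies between the finger pads; the fingertips stand arm.nose_length ahead of it and the grasp point (between the pads) lies 6 mm ahead of it (arm.nose_length is the distance from the TCP to the fingertips, in mm); z points along the fingers, y is the line along which they close (so a half turn about z gives the same grasp; the last joint's range is limited). The gripper opens to 85 mm and grips with 20 to 120 N. Pads are 22 mm wide; open, the fingers measure 114 mm over their backs; the gripper's body (76 mm by 85 mm) begins 54 mm behind the grasp point. The pads swing forward as they close: fully open they stand 13 mm farther back than shut.
Start: joints at [-1.491, 0.263, -0.048, 1.259, 0, 1.415], TCP at [122.134, -510.599, 256.278] pointing down, gripper open.
Joint ranges: [-2.65, 2.65], [-0.89, 1.7], [-1.18, 1.37], [-2.13, 2.11], [-1.35, 1.29], [-3.14, 3.14]. Speed limits (rad/s): [1.89, 1.89, 2.57, 2.79, 3.14, 3.14].

## Interface

Orientations are given as a unit quaternion [x, y, z, w].
In Python, from plant import status, eyes, arm gives the robot as it stands.
- The arm moves only by the tool play_rows, never from a script. Its argument "increments" is text: rows parted by semicolons, each of 7 numbers parted by spaces: the shift along the tool's x, y, z in cm, then the turn, a rotation vector about the tool's x, y, z in rad, then the opening, from 0 (shut) to 1 (fully open). In form: tx ty tz rx ry rz jaw; .... A call has 1 to 12 rows; each row shifts and turns the commanded pose from where the row before left it, along the tool's axes as they then stand; what a row does not reach is not made up. A row lasts 1/12 s, in which the tool goes at most 41.7 mm and 7.16 degrees, less where a joint would pass 70% of its speed; a pose out of reach is approached as far as the arm can. A call is refused whole if a number of a shift passes 4.17 or a number of a turn 0.125, either way. A call with a gripper value outside its range is refused whole. The fingers move at their own pace and stop on an object; "grip_force" is the grip in N (left out, the last holds). Time passes only in rows, so rows that do not move let the fingers close. It gives the time, the measured TCP pose, the force, the opening and the grip force at its end, in the units of the state.
- status.sense(): the state, without advancing time (a new reading comes with each control period).
- eyes.capture(name): name is "scene" or "top" or "wrist"; returns the picture (400x640x3 uint8, red, green, blue); there is no depth.
- eyes.camera_info(name): a dict with "mtx" (3x3 intrinsics, pixels), "position" and "orientation" of the camera in the world. Camera axes: x right, y down, z forward; pixel columns grow to the right and rows downward; lengths in mm; the calibration is good to about 2 mm. A picture is of the moment at which its call begins: read the wrist's pose just before it. camera_info takes no time and is no camera call; for the wrist camera it gives the pose at the moment of the call.
- arm.finish_job(): hands the job in; it is judged then, once.
The state is a dict: "clock": time; "joint_positions": joint angles; "qd": joint speeds; "effort": joint torques, N m; "tool_pos": TCP position; "tcp_rot": TCP orientation; "force": force on the tool from outside, world axes, zero at the start; "wrist_torque": the same for the moment, N m; "width": finger opening in mm; "grip_force": force on a finger pad.
Only numpy, scipy, OpenCV 4.12 (cv2) and the standard library are available. Lean on these libraries where they do the work, as an engineer would, in place of code of your own. Each camera call takes 0.05 s, during which the arm holds its last target. There are 200 camera calls.

## Working session

There is one attempt and no reset: what is moved stays moved. The work goes in short steps, Python scripts to look and compute and a tool call to move; the robot and the scene stay as the last step left them, time stands still between calls to the robot, and variables do not carry over. Pictures are saved under pics/ and viewed, at most 10 in all, crops included, and the job is handed in when it is done.

Besides the shell and the picture viewer there is one more tool, called after "Emit:" as name(argument=value, ...) on one line, values as JSON. play_rows: Moves the arm, as the interface text tells. Its arguments: {"type":"object","properties":{"increments":{"type":"string"},"grip_force":{"type":"number"}},"required":["increments"]}

```bash
mkdir -p pics; python3 - <<'E'
from plant import status, eyes, arm
import cv2,numpy as np
print(status.sense()); print(arm.nose_length)
for n in ("scene","top"):
    im=eyes.capture(n); cv2.imwrite(f"pics/{n}0.png",im[...,::-1]); print(n,eyes.camera_info(n))
E
```

```text
{'clock': 0.0, 'joint_positions': array([-1.49129177e+00,  2.63513380e-01, -4.89098952e-02,  1.25937349e+00,
       -6.48184755e-06,  1.41549029e+00]), 'qd': array([-0.00015401,  0.00060211,  0.00013375,  0.00117672,  0.00127907,
       -0.00163207]), 'effort': array([ 4.44901336e-03, -6.37632537e+01,  3.84569407e+01,  1.36487916e-02,
        4.18043089e-05, -1.12449143e-05]), 'tool_pos': array([ 122.11778131, -510.36638406,  255.8399451 ]), 'tcp_rot': array([ 9.93115786e-01,  1.17135754e-01,  1.57156385e-05, -4.99985278e-04]), 'force': array([-0.13520873, -0.38966167,  0.99328596]), 'wrist_torque': array([-0.00675773,  0.03180542, -0.02329951]), 'grip_force': 0.0, 'width': 85.514053879467}
25.0
scene {'mtx': array([[490.40820739,   0.        , 318.7369658 ],
       [  0.        , 490.40820739, 203.73187541],
       [  0.        ,   0.        ,   1.        ]]), 'position': array([1019.83008162,  528.34435994, 1083.10145758]), 'orientation': array([ 0.35123161,  0.8965083 , -0.25021841, -0.10148875])}
top {'mtx': array([[506.06543117,   0.        , 322.29284132],
       [  0.        , 506.06543117, 204.16897859],
       [  0.        ,   0.        ,   1.        ]]), 'position': array([ 487.9537072 ,   94.95412785, 1401.22601731]), 'orientation': array([-0.69900723,  0.71312524, -0.04032712,  0.03485696])}
```

View pics/scene0.png

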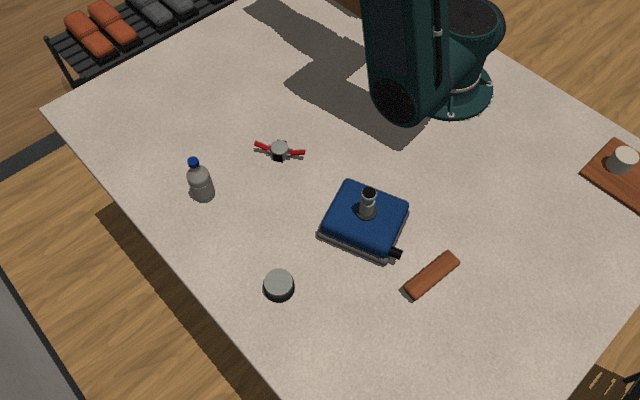

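View pics/top0.png

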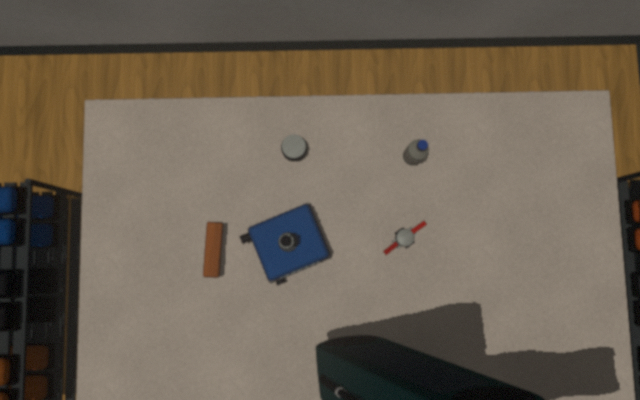

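The scene view shows the cap at about (279,150) and the black neck top at about (369,191). The top view shows the cap at (404,237), with its red arm ends at (386,253) and (426,223). The neck is at (288,241).

```bash
cat > h.py <<'E'
from plant import status, eyes, arm
import cv2, numpy as np
from scipy.spatial.transform import Rotation as R
def ray(n,uv,ci=None):
    ci=ci or eyes.camera_info(n)
    d=np.linalg.solve(ci["mtx"],[uv[0],uv[1],1.]); return np.array(ci["position"]),R.from_quat(ci["orientation"]).apply(d)
def onz(n,uv,z,ci=None):
    p,d=ray(n,uv,ci); return p+d*(z-p[2])/d[2]
def cross(*prs):
    A=np.zeros((3,3));b=np.zeros(3)
    for p,d in prs:
        d=d/np.linalg.norm(d);M=np.eye(3)-np.outer(d,d);A+=M;b+=M@p
    return np.linalg.solve(A,b)
def proj(n,P,ci=None):
    ci=ci or eyes.camera_info(n)
    q=ci["mtx"]@R.from_quat(ci["orientation"]).inv().apply(np.array(P)-ci["position"]);return q[:2]/q[2]
def blobs(mask,amin=8):
    n,l,s,c=cv2.connectedComponentsWithStats(mask.astype(np.uint8))
    return sorted([(int(s[i,4]),c[i].round(1).tolist(),s[i,:4].tolist()) for i in range(1,n) if s[i,4]>=amin],reverse=True)
def red(im):
    h=cv2.cvtColor(im,cv2.COLOR_RGB2HSV);return ((h[...,0]<4)|(h[...,0]>174))&(h[...,1]>170)&(h[...,2]>60)
def goto(p,yaw=None):
    """move in tool axes (cm) and rotation vector to TCP p, tool down, tool y axis at world angle yaw"""
    s=status.sense();r=R.from_quat(s["tcp_rot"]);m=r.as_matrix()
    if yaw is None: yaw=np.arctan2(m[1,1],m[0,1])
    best=None
    for k in(0,np.pi):
        y=np.array([np.cos(yaw+k),np.sin(yaw+k),0]);z=np.array([0,0,-1.]);t=R.from_matrix(np.c_[np.cross(y,z),y,z])
        v=(r.inv()*t).as_rotvec()
        if best is None or np.linalg.norm(v)<np.linalg.norm(best):best=v
    sh=r.inv().apply(np.array(p)-s["tool_pos"])/10
    print("tcp",s["tool_pos"].round(2),"F",s["force"].round(2),"w",round(s["width"],1),"t",round(s["clock"],2));print("shift cm",sh.round(3),"rot",best.round(4))
E
python3 - <<'E'
from h import *
t=cv2.imread("pics/top0.png")[...,::-1];s=cv2.imread("pics/scene0.png")[...,::-1]
print(blobs(red(t)),blobs(red(s)))
print("cap",onz("top",(404,237),37),onz("scene",(279,146),37),"x",cross(ray("top",(404,237)),ray("scene",(279,146))))
print("neck",onz("top",(288,241),160),cross(ray("top",(288,241)),ray("scene",(369,191))))
for uv in((386,253),(426,223)):print(onz("top",uv,38))
for uv in((293,147),(416,152),(214,250)): print(onz("top",uv,30))
E
```

```text
[(38, [418.3, 226.8], [413, 223, 12, 9]), (30, [390.2, 247.9], [385, 243, 11, 10])] [(67, [296.7, 152.1], [289, 150, 16, 5]), (62, [261.9, 145.9], [255, 142, 16, 8])]
cap [ 540.21290213 -135.48457548   37.        ] [ 536.60332874 -139.32670396   37.        ] x [ 540.03235965 -134.31672039   44.63965997]
neck [531.43460824 169.71619382 160.        ] [530.00782962 171.3588676  161.73234906]
[498.28154185 -85.35558755  38.        ]
[ 576.74264709 -196.23349536   38.        ]
[794.34368041 160.36671369  30.        ]
[ 773.90287725 -178.5905992    30.        ]
[515.79574427 377.17806369  30.        ]
```

```bash
python3 - <<'E'
from h import *
goto((539,-136,230),np.deg2rad(35.3))
r=R.from_quat(status.sense()["tcp_rot"]).as_matrix();print(r.round(3))
ci=eyes.camera_info("wrist");print(ci, r.T@(ci["position"]-status.sense()["tool_pos"]))
E
```

```text
tcp [ 122.14 -510.38  255.87] F [ 0.42 -0.22 -0.4 ] w 85.5 t 0.1
shift cm [ 49.253 -26.707   2.62 ] rot [-9.0000e-04  4.0000e-04  1.1895e+00]
[[ 0.973  0.233 -0.   ]
 [ 0.233 -0.973  0.001]
 [ 0.    -0.001 -1.   ]]
{'mtx': array([[359.00243547,   0.        , 322.81618005],
       [  0.        , 359.00243547, 196.67880166],
       [  0.        ,   0.        ,   1.        ]]), 'position': array([ 188.23879775, -494.68388869,  375.10985826]), 'orientation': array([ 0.77770106, -0.61365709, -0.08501981,  0.10666614])} [ 6.79609156e+01  6.61460232e-03 -1.19232110e+02]
```

Emit:
play_rows(increments="3.5 -1.9 0.18 0 0 0 1;3.5 -1.9 0.18 0 0 0 1;3.5 -1.9 0.18 0 0 0 1;3.5 -1.9 0.18 0 0 0 1;3.5 -1.9 0.18 0 0 0 1;3.5 -1.9 0.18 0 0 0 1;3.5 -1.9 0.18 0 0 0 1;3.5 -1.9 0.18 0 0 0 1;3.5 -1.9 0.18 0 0 0 1;3.5 -1.9 0.18 0 0 0 1;3.5 -1.9 0.18 0 0 0 1;3.5 -1.9 0.18 0 0 0 1")

```text
clock: 1.1
tool_pos: [478.7, -189.3, 234.5]
tcp_rot: [0.993, 0.117, -0.0, -0.0]
force: [0.6, -0.2, 0.1]
width: 85.9
grip_force: 0.0
```

Emit:
play_rows(increments="3.5 -1.9 0.18 0 0 0 1;3.5 -1.9 0.18 0 0 0 1;0 0 0 0 0 0.119 1;0 0 0 0 0 0.119 1;0 0 0 0 0 0.119 1;0 0 0 0 0 0.119 1;0 0 0 0 0 0.119 1;0 0 0 0 0 0.119 1;0 0 0 0 0 0.119 1;0 0 0 0 0 0.119 1;0 0 0 0 0 0.119 1;0 0 0 0 0 0.119 1")

```text
clock: 2.1
tool_pos: [451.6, -262.6, 230.8]
tcp_rot: [0.931, -0.36, 0.007, -0.056]
force: [0.5, -0.1, 0.2]
width: 85.7
grip_force: 0.0
```

```bash
python3 - <<'E'
from h import *
goto((539,-136,230),np.deg2rad(35.3))
ci=eyes.camera_info("wrist");im=eyes.capture("wrist");cv2.imwrite("pics/w1.png",im[...,::-1])
print(blobs(red(im),30)); print(proj("wrist",(539,-136,37),ci),status.sense()["joint_positions"].round(3),status.sense()["force"])
E
```

```text
tcp [ 451.56 -262.57  230.8 ] F [ 0.47 -0.11  0.19] w 85.7 t 2.1
shift cm [ -2.032 -15.142   1.802] rot [-0.1062  0.039   0.2157]
[(597, [198.5, 133.2], [190, 111, 18, 46]), (474, [189.2, 228.6], [179, 209, 21, 40])]
[184.57298121 187.36540066] [-0.747  0.277 -0.103  1.219  0.109  3.141] [-0.4129351  -5.54987315  1.1960303 ]
```

View pics/w1.png

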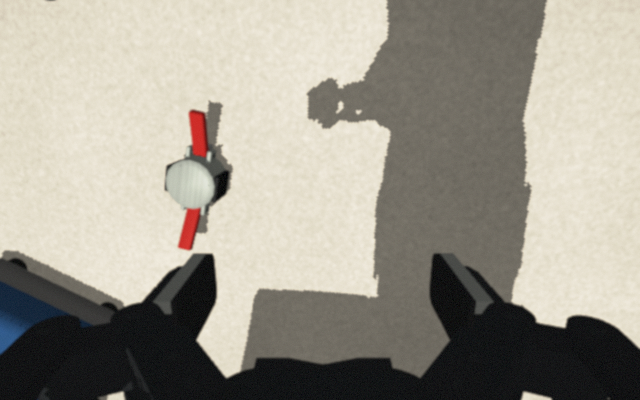

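The cap's round top is at about (190,184). Its red arm ends are at (197,111) and (185,248). Joint 6 hit its stop, so I'll use the other half-turn.

Emit:
play_rows(increments="0 0 0 -0.1062 0.039 0 1;0 0 0 0 0 -0.122 1;0 0 0 0 0 -0.122 1;0 0 0 0 0 -0.122 1;0 0 0 0 0 -0.122 1;0 0 0 0 0 -0.122 1;0 0 0 0 0 -0.122 1;0 0 0 0 0 -0.122 1;0 0 0 0 0 -0.122 1;0 0 0 0 0 -0.122 1;0 0 0 0 0 -0.122 1;0 0 0 0 0 -0.122 1")

```text
clock: 3.15
tool_pos: [442.4, -272.8, 230.8]
tcp_rot: [0.95, 0.311, 0.009, 0.002]
force: [0.2, 0.2, 0.4]
width: 85.2
grip_force: 0.0
```

Emit:
play_rows(increments="0 0 0 0 0 -0.122 1;0 0 0 0 0 -0.122 1;0 0 0 0 0 -0.122 1;0 0 0 0 0 -0.122 1;0 0 0 0 0 -0.122 1;0 0 0 0 0 -0.122 1;0 0 0 0 0 -0.122 1;0 0 0 0 0 -0.122 1;0 0 0 0 0 -0.122 1;0 0 0 0 0 -0.122 1;0 0 0 0 0 -0.122 1;0 0 0 0 0 -0.122 1")

```text
clock: 4.15
tool_pos: [442.4, -272.7, 230.8]
tcp_rot: [0.499, 0.867, 0.005, 0.007]
force: [0.4, 0.8, 0.0]
width: 85.4
grip_force: 0.0
```

```bash
python3 - <<'E'
from h import *
goto((539,-136,200),np.deg2rad(35.3))
print(status.sense()["joint_positions"].round(3))
E
```

```text
tcp [ 442.43 -272.73  230.78] F [0.38 0.75 0.01] w 85.4 t 4.15
shift cm [ 6.991 15.168  3.275] rot [ 0.0158  0.0074 -0.0897]
[-0.716  0.255 -0.13   1.174  0.013  0.329]
```

Emit:
play_rows(increments="1.75 3.79 0.82 0 0 0 1;1.75 3.79 0.82 0 0 0 1;1.75 3.79 0.82 0 0 0 1;1.75 3.79 0.82 0 0 0 1;0 0 0 0.0158 0.0074 -0.0897 1;0 0 0 0 0 0 1")

```text
clock: 4.65
tool_pos: [538.4, -137.6, 200.0]
tcp_rot: [0.459, 0.889, -0.0, -0.001]
force: [-0.6, -0.3, -0.4]
width: 85.5
grip_force: 0.0
```

```bash
python3 - <<'E'
from h import *
goto((539,-136,200),np.deg2rad(35.3))
ci=eyes.camera_info("wrist");im=eyes.capture("wrist");cv2.imwrite("pics/w2.png",im[...,::-1])
print(proj("wrist",(539,-136,37),ci))
for a,c,b in blobs(red(im),30): print(a,c,b)
np.save("ci2.npy",ci,allow_pickle=True)
E
```

```text
tcp [ 538.4  -137.64  199.96] F [-0.65 -0.27 -0.37] w 85.5 t 4.65
shift cm [ 0.099  0.144 -0.004] rot [-0.0014 -0.0012  0.0013]
[325.46392871 183.34360608]
804 [320.8, 124.8] [313, 98, 16, 55]
622 [321.0, 239.6] [315, 216, 13, 48]
```

View pics/w2.png

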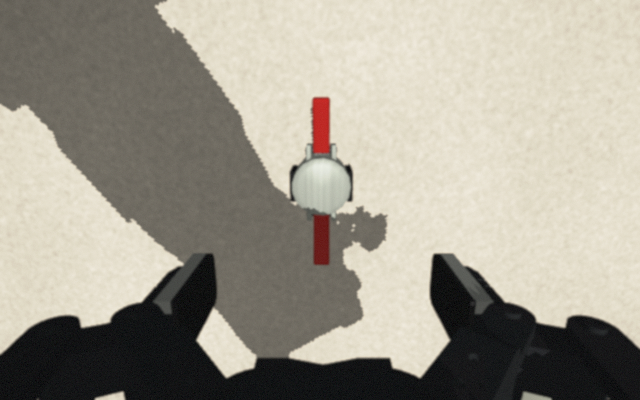

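The cap top is centred at (322,186), and both arms lie along column 321, so the yaw is right. Next I'll fix the cap's centre.

```bash
python3 - <<'E'
from h import *
ci=np.load("ci2.npy",allow_pickle=True).item()
im=cv2.imread("pics/w2.png")
h=cv2.cvtColor(im,cv2.COLOR_BGR2HSV);g=cv2.cvtColor(im,cv2.COLOR_BGR2GRAY)
c=cv2.HoughCircles(cv2.GaussianBlur(g,(3,3),0)[140:235,270:375],cv2.HOUGH_GRADIENT,1,50,param1=100,param2=12,minRadius=26,maxRadius=34);print(c)
uv=c[0,0,:2]+[270,140] if c is not None else (322,186)
p=onz("wrist",uv,37,ci);print(uv,p)
a=onz("wrist",(321.2,98),38,ci);b=onz("wrist",(321.4,264.5),38,ci);print(a,b,np.rad2deg(np.arctan2(*(a-b)[[1,0]]))) 
goto((p[0],p[1],200),np.deg2rad(35.3))
E
```

```text
[[[50.5 47.5 29. ]]]
[320.5 187.5] [ 537.7290669  -141.14568932   37.        ]
[497.80247366 -83.74889136  38.        ] [ 577.51229624 -196.05571712   38.        ] 125.36524543381121
tcp [ 538.   -138.85  200.31] F [-0.64 -0.2   0.39] w 85.5 t 4.7
shift cm [-0.173 -0.154  0.031] rot [-0.0006 -0.0004 -0.0049]
```

Emit:
play_rows(increments="-0.17 -0.17 3 0 0 0 1;0 0 3 0 0 0 1;0 0 3 0 0 0 1;0 0 3 0 0 0 1;0 0 2.5 0 0 0 1;0 0 1.7 0 0 0 1;0 0 1.1 0 0 0 1;0 0 0 0 0 0 1;0 0 0 0 0 0 0;0 0 0 0 0 0 0;0 0 0 0 0 0 0;0 0 0 0 0 0 0", grip_force=60)

```text
clock: 5.7
tool_pos: [538.1, -142.5, 29.3]
tcp_rot: [0.463, 0.887, -0.0, 0.001]
force: [-3.4, -0.1, 10.0]
width: 51.0
grip_force: 62.8
```

Emit:
play_rows(increments="0 0 0 0 0 0 0;0 0 0 0 0 0 0;0 0 0 0 0 0 0;0 0 0 0 0 0 0;0 0 0 0 0 0 0;0 0 0 0 0 0 0")

```text
clock: 6.2
tool_pos: [538.1, -142.5, 29.3]
tcp_rot: [0.462, 0.887, -0.0, 0.001]
force: [-3.2, -1.0, 8.0]
width: 50.9
grip_force: 62.8
```

Emit:
play_rows(increments="0 0 -1 0 0 0 0;0 0 -2 0 0 0 0;0 0 -4 0 0 0 0;0 0 -4 0 0 0 0;0 0 -4 0 0 0 0;0 0 -4 0 0 0 0;0 0 -3 0 0 0 0;0 0 -1 0 0 0 0;0 0 0 0 0 0 0;0 0 0 0 0 0 0")

```text
clock: 7.03
tool_pos: [537.3, -141.8, 258.3]
tcp_rot: [0.462, 0.887, 0.0, 0.001]
force: [0.3, -0.2, -3.0]
width: 50.6
grip_force: 64.0
```

```bash
python3 - <<'E'
from h import *
goto((530.5,171-75,260))
s=status.sense();print(s["joint_positions"].round(3),s["force"])
E
```

```text
tcp [ 537.25 -141.84  258.29] F [ 0.32 -0.18 -3.01] w 50.6 t 7.03
shift cm [19.884 13.067 -0.186] rot [ 0.0007  0.0012 -0.    ]
[-0.405  0.315  0.032  1.287 -0.     0.556] [ 0.32176657 -0.18380288 -3.01330098]
```

Emit:
play_rows(increments="2.5 1.63 0 0 0 0 0;2.5 1.63 0 0 0 0 0;2.5 1.63 0 0 0 0 0;2.5 1.63 0 0 0 0 0;2.5 1.63 0 0 0 0 0;2.5 1.63 0 0 0 0 0;2.5 1.63 0 0 0 0 0;2.4 1.66 0 0 0 0 0;0 0 0 0 0 0 0;0 0 0 0 0 0 0")

```text
clock: 7.87
tool_pos: [529.6, 97.3, 256.4]
tcp_rot: [0.461, 0.887, -0.001, -0.001]
force: [-0.1, -0.9, -3.4]
width: 51.2
grip_force: 63.9
```

```bash
python3 - <<'E'
from h import *
goto((530.5,171-75,260))
ci=eyes.camera_info("wrist");im=eyes.capture("wrist");cv2.imwrite("pics/w3.png",im[...,::-1])
print(proj("wrist",(530.5,171,160),ci))
np.save("ci3.npy",ci,allow_pickle=True)
E
```

```text
tcp [529.64  97.3  256.42] F [-0.09 -0.92 -3.45] w 51.2 t 7.87
shift cm [-0.155 -0.005 -0.359] rot [-0.0019 -0.0009 -0.    ]
[397.42864986 111.67410508]
```

View pics/w3.png

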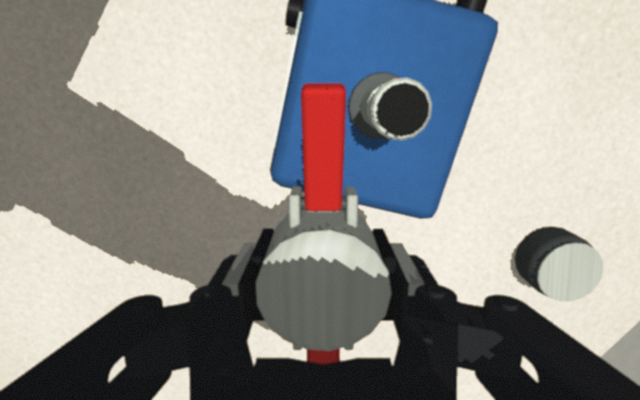

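The black seal top is at about (404,108) on the bright head. The held cap's top is at about (323,291), and its arm is straight along the column.

```bash
python3 - <<'E'
from h import *
ci=np.load("ci3.npy",allow_pickle=True).item();im=cv2.imread("pics/w3.png");g=cv2.cvtColor(im,cv2.COLOR_BGR2GRAY)
b=[x for x in blobs(g<60,200) if abs(x[1][0]-404)<15 and abs(x[1][1]-108)<15];print(b)
m=np.zeros_like(g);m[70:150,368:440]=(g[70:150,368:440]<60)*255
cs=max(cv2.findContours(m,0,1)[0],key=cv2.contourArea);e=cv2.fitEllipse(cv2.convexHull(cs));print("seal",e)
c=cv2.HoughCircles(cv2.GaussianBlur(g,(3,3),0)[210:370,235:410],cv2.HOUGH_GRADIENT,1,80,param1=100,param2=12,minRadius=58,maxRadius=76);print(c)
for z in(154.5,159.5,164.5):print(onz("wrist",e[0],z,ci))
print("pix dia->z",ci["position"][2]-ci["mtx"][0,0]*30/np.sqrt(e[1][0]*e[1][1]))
print("tcp",status.sense()["tool_pos"],"cap",onz("wrist",c[0,0,:2]+[235,210],264.5,ci))
E
```

```text
[(1947, [402.4, 109.3], [378, 84, 50, 51])]
seal ((402.3819885253906, 109.31580352783203), (47.980247497558594, 51.544437408447266), 40.52777099609375)
[[[87.5 91.5 71.8]]]
[533.08826428 174.24229183 154.5       ]
[532.12953837 173.76259389 159.5       ]
[531.17081247 173.28289595 164.5       ]
pix dia->z 159.1285034668047
tcp [529.86442583  96.33981012 256.60605679] cap [529.8493225   96.39084167 264.5       ]
```

```bash
python3 - <<'E'
from h import *
goto((532,173.6,207))
E
```

```text
tcp [529.86  96.34 256.61] F [-0.71 -0.21 -2.32] w 51.1 t 7.92
shift cm [6.203 4.616 4.956] rot [-0.0018 -0.0006 -0.    ]
```

Emit:
play_rows(increments="2.1 1.55 0 0 0 0 0;2.1 1.55 0 0 0 0 0;2 1.52 0 0 0 0 0;0 0 2 0 0 0 0;0 0 2 0 0 0 0;0 0 1 0 0 0 0;0 0 0 0 0 0 0;0 0 0 0 0 0 0")

```text
clock: 8.58
tool_pos: [532.7, 172.4, 207.4]
tcp_rot: [0.463, 0.887, -0.001, -0.0]
force: [-0.5, 0.3, -2.5]
width: 51.0
grip_force: 63.8
```

```bash
python3 - <<'E'
from h import *
goto((532,173.6,207))
for n in("scene","top"):
    im=eyes.capture(n); cv2.imwrite(f"pics/{n}1.png",im[...,::-1])
u=proj("scene",(532,173,160)).astype(int);print(u)
im=cv2.imread("pics/scene1.png")[u[1]-60:u[1]+60,u[0]-80:u[0]+80];cv2.imwrite("pics/sc1.png",cv2.resize(im,None,fx=5,fy=5,interpolation=2))
E
```

```text
tcp [532.7  172.42 207.36] F [-0.54  0.27 -2.47] w 51.0 t 8.58
shift cm [0.137 0.01  0.036] rot [-0.0012 -0.0001 -0.    ]
[367 192]
```

View pics/sc1.png

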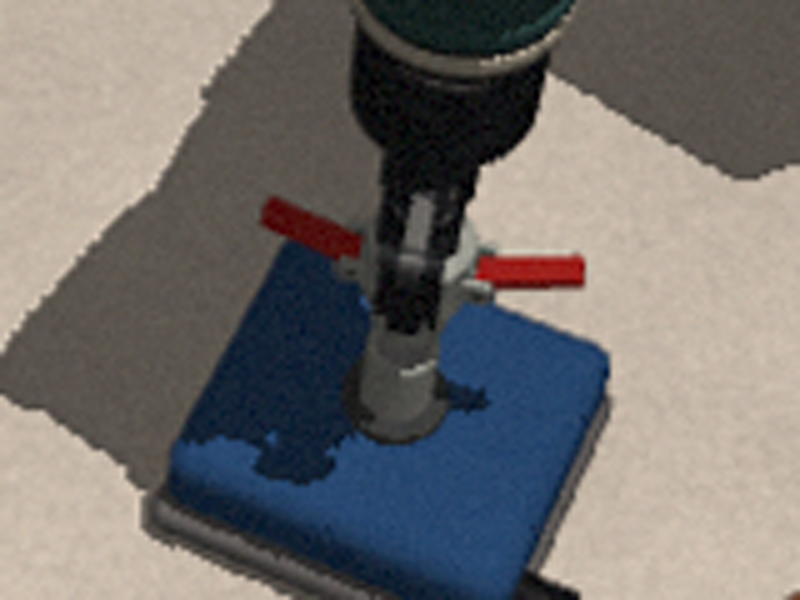

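The cap sits over the neck with both arms up, at about (310,225) and (530,270) in the crop. I'll go down gently.

Emit:
play_rows(increments="0.08 0 0.4 0 0 0 0;0 0 0.4 0 0 0 0;0 0 0.3 0 0 0 0;0 0 0.3 0 0 0 0;0 0 0 0 0 0 0")

```text
clock: 9.1
tool_pos: [532.2, 174.0, 193.1]
tcp_rot: [0.462, 0.887, -0.0, -0.0]
force: [-0.0, -1.2, -2.6]
width: 51.3
grip_force: 63.9
```

Emit:
play_rows(increments="0 0 0.2 0 0 0 0;0 0 0.2 0 0 0 0;0 0 0.2 0 0 0 0;0 0 0 0 0 0 0")

```text
clock: 9.43
tool_pos: [532.3, 174.0, 187.3]
tcp_rot: [0.462, 0.887, -0.0, 0.0]
force: [0.7, 0.8, -3.1]
width: 50.6
grip_force: 63.9
```

Emit:
play_rows(increments="0 0 0.2 0 0 0 0;0 0 0.2 0 0 0 0;0 0 0 0 0 0 0")

```text
clock: 9.68
tool_pos: [532.5, 173.8, 183.4]
tcp_rot: [0.462, 0.887, -0.0, 0.0]
force: [1.3, -1.6, -4.7]
width: 51.1
grip_force: 64.0
```

Emit:
play_rows(increments="0 0 0.2 0 0 0 0;0 0 0 0 0 0 0")

```text
clock: 9.85
tool_pos: [532.5, 173.8, 181.5]
tcp_rot: [0.462, 0.887, -0.0, 0.0]
force: [0.8, -2.6, -5.0]
width: 50.7
grip_force: 64.0
```

Emit:
play_rows(increments="0 0 0.2 0 0 0 0;0 0 0 0 0 0 0")

```text
clock: 10.02
tool_pos: [532.5, 173.9, 179.5]
tcp_rot: [0.462, 0.887, -0.0, 0.0]
force: [0.8, -3.4, -3.6]
width: 51.1
grip_force: 64.0
```

Emit:
play_rows(increments="0 0 0.2 0 0 0 0;0 0 0 0 0 0 0")

```text
clock: 10.18
tool_pos: [532.5, 173.9, 177.5]
tcp_rot: [0.462, 0.887, -0.0, 0.0]
force: [0.7, -4.0, -3.9]
width: 51.0
grip_force: 64.1
```

Emit:
play_rows(increments="0 0 0.2 0 0 0 0;0 0 0 0 0 0 0")

```text
clock: 10.35
tool_pos: [532.5, 173.9, 175.5]
tcp_rot: [0.462, 0.887, -0.0, 0.0]
force: [1.0, -4.9, -2.8]
width: 50.9
grip_force: 64.1
```

Emit:
play_rows(increments="-0.07 -0.03 0 0 0 0 0;0 0 0 0 0 0 0")

```text
clock: 10.52
tool_pos: [532.5, 173.6, 175.7]
tcp_rot: [0.462, 0.887, 0.0, -0.0]
force: [-0.2, 0.4, -3.1]
width: 51.0
grip_force: 64.0
```

Emit:
play_rows(increments="0 0 0.2 0 0 0 0;0 0 0 0 0 0 0")

```text
clock: 10.68
tool_pos: [532.5, 173.5, 173.4]
tcp_rot: [0.462, 0.887, 0.0, -0.0]
force: [-0.5, -0.9, -3.1]
width: 51.1
grip_force: 64.0
```

Lateral load is gone and the cap is over the head. I'll keep going until the seal touches.

Emit:
play_rows(increments="-0.02 0 0.2 0 0 0 0;0 0 0.2 0 0 0 0;0 0 0.2 0 0 0 0;0 0 0.2 0 0 0 0;0 0 0 0 0 0 0")

```text
clock: 11.1
tool_pos: [532.5, 173.1, 165.3]
tcp_rot: [0.462, 0.887, -0.0, -0.0]
force: [0.1, 0.4, -3.2]
width: 51.2
grip_force: 64.0
```

Emit:
play_rows(increments="0 0 0.15 0 0 0 0;0 0 0 0 0 0 0")

```text
clock: 11.27
tool_pos: [532.7, 173.1, 164.0]
tcp_rot: [0.462, 0.887, -0.0, 0.0]
force: [-0.4, 0.1, -3.2]
width: 51.1
grip_force: 64.0
```

Emit:
play_rows(increments="0 0 0.15 0 0 0 0;0 0 0 0 0 0 0")

```text
clock: 11.43
tool_pos: [532.7, 173.1, 162.6]
tcp_rot: [0.462, 0.887, -0.0, 0.0]
force: [-0.2, -0.5, -2.4]
width: 51.2
grip_force: 64.0
```

Emit:
play_rows(increments="0 0 0.15 0 0 0 0;0 0 0 0 0 0 0")

```text
clock: 11.6
tool_pos: [532.8, 173.1, 161.4]
tcp_rot: [0.462, 0.887, 0.0, 0.0]
force: [-2.4, 0.3, 3.9]
width: 51.4
grip_force: 64.7
```

Emit:
play_rows(increments="0 0 0.15 0 0 0 0;0 0 0 0 0 0 0")

```text
clock: 11.77
tool_pos: [532.8, 173.1, 160.2]
tcp_rot: [0.462, 0.887, 0.0, 0.001]
force: [-4.2, -1.0, 9.9]
width: 51.2
grip_force: 65.4
```

Emit:
play_rows(increments="0 0 0.15 0 0 0 0;0 0 0 0 0 0 0")

```text
clock: 11.93
tool_pos: [532.8, 173.1, 159.1]
tcp_rot: [0.462, 0.887, 0.0, 0.001]
force: [-5.6, -1.4, 15.1]
width: 50.9
grip_force: 66.1
```

Emit:
play_rows(increments="0.02 -0.02 0.08 0 0 0 0;0 0 0 0 0 0 0;0 0 0 0 0 0 0")

```text
clock: 12.18
tool_pos: [532.8, 173.1, 158.8]
tcp_rot: [0.462, 0.887, 0.0, 0.001]
force: [-5.7, -1.2, 17.3]
width: 50.8
grip_force: 66.3
```

Emit:
play_rows(increments="0 0 0 0 0 0 0;0 0 0 0 0 0 0;0 0 0 0 0 0 0;0 0 0 0 0 0 0;0 0 0 0 0 0 0;0 0 0 0 0 0 0;0 0 0 0 0 0 0;0 0 0 0 0 0 0")

```text
clock: 12.85
tool_pos: [532.8, 173.1, 158.8]
tcp_rot: [0.462, 0.887, 0.0, 0.001]
force: [-4.8, -2.5, 16.7]
width: 51.1
grip_force: 66.3
```

Emit:
play_rows(increments="0 0 -0.15 0 0 0 0;0 0 -0.15 0 0 0 0;0 0 0 0 0 0 0.7;0 0 0 0 0 0 1;0 0 0 0 0 0 1;0 0 0 0 0 0 1;0 0 0 0 0 0 1;0 0 0 0 0 0 1")

```text
clock: 13.52
tool_pos: [532.4, 173.2, 160.4]
tcp_rot: [0.462, 0.887, -0.0, 0.0]
force: [0.6, -0.3, -0.6]
width: 85.2
grip_force: 0.0
```

Emit:
play_rows(increments="0 0 -0.5 0 0 0 1;0 0 -1 0 0 0 1;0 0 -2 0 0 0 1;0 0 -2.5 0 0 0 1;0 0 -2.5 0 0 0 1;0 0 -1.5 0 0 0 1;0 0 0 0 0 0 1;0 0 0 0 0 0 1")

```text
clock: 14.18
tool_pos: [532.7, 173.2, 261.0]
tcp_rot: [0.462, 0.887, 0.0, 0.001]
force: [0.2, 0.3, -1.5]
width: 85.3
grip_force: 0.0
```

```bash
python3 - <<'E'
from h import *
goto((532.8,173.1,260),np.deg2rad(35.3)); print(status.sense()["joint_positions"].round(3))
ci=eyes.camera_info("wrist");im=eyes.capture("wrist");cv2.imwrite("pics/w4.png",im[...,::-1]);np.save("ci4.npy",ci,allow_pickle=True)
print(proj("wrist",(532.8,173.1,170),ci))
for b in blobs(red(im),100):print(b)
E
```

```text
tcp [532.71 173.25 260.99] F [ 0.21  0.28 -1.54] w 85.3 t 14.18
shift cm [-0.017 -0.001  0.099] rot [ 0.0014  0.0011 -0.0061]
[ 0.169  0.322  0.05   1.297 -0.     1.13 ]
[323.22081014 211.87876337]
(1563, [322.4, 125.9], [311, 90, 23, 73])
(1113, [322.4, 275.1], [313, 245, 20, 62])
```

View pics/w4.png

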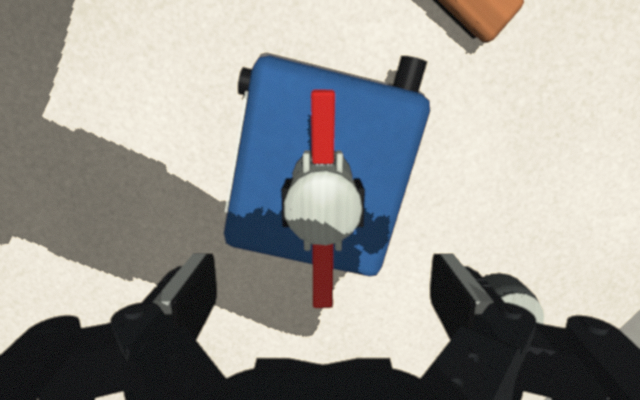

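The cap is seated upright at (323,205), with both arms up along column 322. I'll turn 90° so that the fingers line up with the arms.

Emit:
play_rows(increments="0 0 0 0 0 -0.121 1;0 0 0 0 0 -0.121 1;0 0 0 0 0 -0.121 1;0 0 0 0 0 -0.121 1;0 0 0 0 0 -0.121 1;0 0 0 0 0 -0.121 1;0 0 0 0 0 -0.121 1;0 0 0 0 0 -0.121 1;0 0 0 0 0 -0.121 1;0 0 0 0 0 -0.121 1;0 0 0 0 0 -0.121 1;0 0 0 0 0 -0.121 1")

```text
clock: 15.23
tool_pos: [531.9, 173.1, 259.2]
tcp_rot: [-0.246, 0.969, -0.0, -0.001]
force: [1.2, -0.1, 0.7]
width: 85.3
grip_force: 0.0
```

Emit:
play_rows(increments="0 0 0 0 0 -0.121 1;0 0 0 0 0 0 1;0 0 0 0 0 0 1")

```text
clock: 15.48
tool_pos: [532.1, 173.1, 259.6]
tcp_rot: [-0.299, 0.954, -0.0, -0.001]
force: [0.5, -0.2, -0.3]
width: 85.7
grip_force: 0.0
```

```bash
python3 - <<'E'
from h import *
goto((532.8,173.1,195),np.deg2rad(125)); print(status.sense()["joint_positions"].round(3))
ci=eyes.camera_info("wrist");im=eyes.capture("wrist");cv2.imwrite("pics/w5.png",im[...,::-1])
for b in blobs(red(im),100):print(b, onz("wrist",b[1],160,ci))
E
```

```text
tcp [532.08 173.11 259.61] F [ 0.46 -0.21 -0.33] w 85.7 t 15.48
shift cm [-0.065 -0.043  6.461] rot [ 0.0002 -0.0011 -0.0026]
[ 0.169  0.323  0.048  1.297 -0.    -0.439]
(1443, [248.3, 208.0], [213, 196, 72, 27]) [559.04872025 134.25825244 160.        ]
(1442, [399.7, 207.5], [364, 195, 73, 26]) [503.62189136 213.37251787 160.        ]
```

View pics/w5.png

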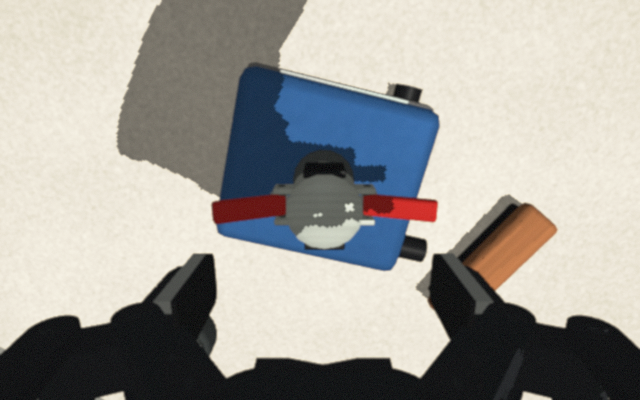

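The arms are symmetric about column 323, between the fingers, so I can go down onto them.

Emit:
play_rows(increments="0 0 1.5 0 0 0 1;0 0 2 0 0 0 1;0 0 1.5 0 0 0 1;0 0 0.5 0 0 0 1;0 0 0.5 0 0 0 1;0 0 0.5 0 0 0 1;0 0 0 0 0 0 1")

```text
clock: 16.12
tool_pos: [532.4, 173.2, 195.1]
tcp_rot: [-0.301, 0.954, -0.0, 0.0]
force: [-0.7, -0.4, -0.1]
width: 85.5
grip_force: 0.0
```

Emit:
play_rows(increments="0 0 0.5 0 0 0 1;0 0 0.5 0 0 0 1;0 0 0.5 0 0 0 1")

```text
clock: 16.37
tool_pos: [532.6, 173.2, 180.3]
tcp_rot: [-0.301, 0.954, -0.0, 0.0]
force: [-0.6, -0.6, -1.1]
width: 85.5
grip_force: 0.0
```

Emit:
play_rows(increments="0 0 0.4 0 0 0 1;0 0 0.4 0 0 0 1;0 0 0.3 0 0 0 1")

```text
clock: 16.62
tool_pos: [532.7, 173.1, 169.4]
tcp_rot: [-0.301, 0.954, -0.0, 0.0]
force: [-0.3, -0.0, 7.8]
width: 85.5
grip_force: 3.4
```

Emit:
play_rows(increments="0 0 0.3 0 0 0 1;0 0 0.3 0 0 0 1;0 0 0.2 0 0 0 1")

```text
clock: 16.87
tool_pos: [532.9, 173.3, 161.8]
tcp_rot: [-0.301, 0.954, -0.0, 0.001]
force: [-2.0, 0.9, 9.9]
width: 85.7
grip_force: 5.3
```

Emit:
play_rows(increments="0 0 0.3 0 0 0 1;0 0 0.3 0 0 0 1")

```text
clock: 17.03
tool_pos: [532.9, 173.3, 156.1]
tcp_rot: [-0.301, 0.954, -0.0, 0.001]
force: [-0.9, 0.3, 8.9]
width: 85.3
grip_force: 5.7
```

Emit:
play_rows(increments="0 0 0.25 0 0 0 1;0 0 0.25 0 0 0 1")

```text
clock: 17.2
tool_pos: [533.0, 173.3, 151.1]
tcp_rot: [-0.301, 0.954, -0.0, 0.001]
force: [-0.5, 0.4, 9.6]
width: 85.5
grip_force: 3.8
```

Emit:
play_rows(increments="0 0 0.2 0 0 0 1;0 0 0.2 0 0 0 1")

```text
clock: 17.37
tool_pos: [533.0, 173.3, 147.0]
tcp_rot: [-0.301, 0.954, -0.0, 0.001]
force: [-0.1, 1.0, 7.8]
width: 85.5
grip_force: 3.0
```

Emit:
play_rows(increments="0 0 0.2 0 0 0 1;0 0 0.2 0 0 0 1")

```text
clock: 17.53
tool_pos: [532.9, 173.3, 142.8]
tcp_rot: [-0.301, 0.954, -0.0, 0.001]
force: [0.6, 0.7, 6.1]
width: 85.6
grip_force: 2.6
```

Emit:
play_rows(increments="0 0 0.2 0 0 0 1;0 0 0.2 0 0 0 1")

```text
clock: 17.7
tool_pos: [532.9, 173.3, 138.7]
tcp_rot: [-0.301, 0.954, -0.0, 0.001]
force: [-0.5, 0.5, 4.6]
width: 85.3
grip_force: 2.2
```

Emit:
play_rows(increments="0 0 0.2 0 0 0 1;0 0 0.2 0 0 0 1")

```text
clock: 17.87
tool_pos: [532.7, 173.2, 134.6]
tcp_rot: [-0.301, 0.954, -0.0, 0.001]
force: [-1.0, -0.2, 3.5]
width: 85.7
grip_force: 2.0
```

Emit:
play_rows(increments="0 0 0.2 0 0 0 1;0 0 0.2 0 0 0 1;0 0 0.2 0 0 0 1;0 0 0 0 0 0 1")

```text
clock: 18.2
tool_pos: [532.3, 173.1, 128.0]
tcp_rot: [-0.301, 0.954, -0.0, -0.0]
force: [1.0, 0.8, 3.0]
width: 84.9
grip_force: 1.4
```

Emit:
play_rows(increments="0 0 0 0 0 0 0.92;0 0 0 0 0 0 0.88;0 0 0 0 0 0 0.84;0 0 0 0 0 0 0.81;0 0 0 0 0 0 0.79;0 0 0 0 0 0 0.77", grip_force=25)

```text
clock: 18.7
tool_pos: [532.5, 173.2, 128.6]
tcp_rot: [-0.301, 0.954, -0.0, 0.0]
force: [-0.7, 0.7, 3.5]
width: 65.9
grip_force: 2.5
```

Emit:
play_rows(increments="0 0 0 0 0 0 0.75;0 0 0 0 0 0 0.73;0 0 0 0 0 0 0.7;0 0 0 0 0 0 0.68;0 0 0 0 0 0 0.65;0 0 0 0 0 0 0.65")

```text
clock: 19.2
tool_pos: [532.2, 173.6, 128.6]
tcp_rot: [-0.302, 0.953, 0.0, 0.0]
force: [-2.8, 3.3, 6.3]
width: 63.4
grip_force: 27.0
```

Emit:
play_rows(increments="0 0 0 0 0 0 0.85;0 0 0 0 0 0 1;0 0 0 0 0 0 1;0 0 0 0 0 0 1;0 0 0 0 0 0 1;0 0 -1 0 0 0 1;0 0 -2 0 0 0 1;0 0 -3 0 0 0 1;0 0 -4 0 0 0 1;0 0 -3 0 0 0 1;0 0 -1 0 0 0 1;0 0 0 0 0 0 1")

```text
clock: 20.2
tool_pos: [533.4, 173.3, 272.1]
tcp_rot: [-0.301, 0.954, -0.001, 0.003]
force: [0.1, 0.1, 0.3]
width: 85.5
grip_force: 0.0
```

```bash
python3 - <<'E'
from h import *
goto((532.8,173.1,260))
a=eyes.capture("wrist");s=eyes.capture("scene")
s=cv2.resize(s[150:240,300:440],(622,400),interpolation=cv2.INTER_CUBIC)
cv2.imwrite("pics/end.png",np.vstack([cv2.resize(a[100:300,160:480],(622,200))*1,s])[...,::-1])
E
```

```text
tcp [533.36 173.34 272.06] F [0.05 0.07 0.34] w 85.5 t 20.2
shift cm [0.066 0.016 1.206] rot [-0.0027  0.0048  0.    ]
```

View pics/end.png

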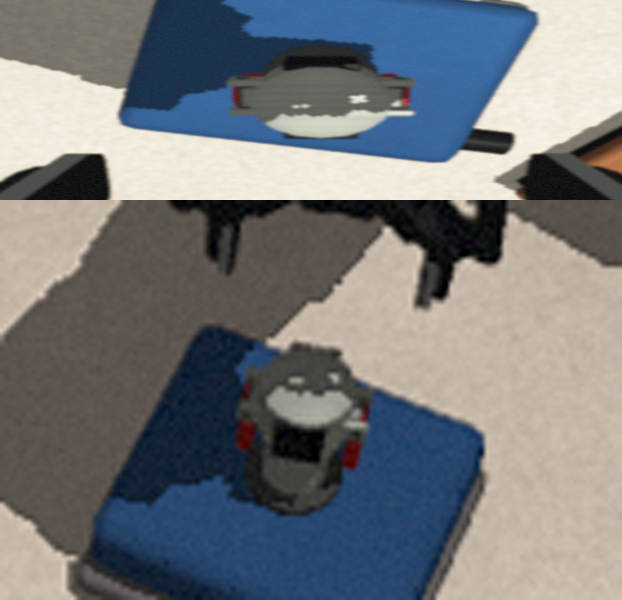

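Both arms are straight down along the neck, at about (246,420) and (352,440). The cap is level and the gripper is clear of it.

```bash
python3 -c "
from plant import arm
print(arm.finish_job())"
```

```text
the job is handed in; nothing more can be done
None
```

The job is handed in at about 20 s: the cap is seated on the neck, the seal was bedded at about 20 N (wrist-force estimate) for over half a second, and the last picture shows both red arms straight down and the gripper clear; no verdict came back.

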